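# Open the stall's takings box with its combination dial

## Robot

A 6-joint arm with a two-finger parallel gripper is mounted at the origin on the work surface. World frame = base frame: x ahead of the robot, y to its left, z up, the work surface at z = 0. Lengths are in m, angles in degrees, forces in N, time in s.
With the tool pointing down it reaches from about 0.3 to 0.875 m from the base axis. Payload 6.4 kg.
Tool frame: the origin (TCP) lies at the very end of the fingers, on their centre line; the grasp point (between the pads) lies 19 mm behind it (arm.grip_point_offset is the z of the grasp point in the tool frame, in m); z points along the fingers, y is the line along which they close (so a half turn about z gives the same grasp; the last joint's range is limited). The gripper opens to 88 mm and grips with 3 to 60 N. Pads are 18 mm wide; open, the fingers measure 123 mm over their backs; the gripper's body (75 mm by 187 mm) begins 45 mm behind the grasp point.
Start: joints at [61.461, 10.359, 92.074, -0, 77.567, -11.82], TCP at [0.165, 0.551, 0.239] pointing down, gripper open.
Joint ranges: [-171.53, 171.53], [-51.25, 118.39], [17.06, 147.69], [-65.23, 245.23], [0, 150.52], [-178.68, 178.68]. Speed limits (degrees/s): [147.25, 147.25, 172.46, 180, 180, 180].

## Interface

Orientations are given as [roll, pitch, yaw] about the fixed x, y, z axes, in that order (R = Rz(yaw) Ry(pitch) Rx(roll)).
In Python, from rig import sense, vision, order, arm gives the robot as it stands.
- The arm moves only by the tool play_rows, never from a script. Its argument "steps" is a list that holds one entry, the list of rows, each a list of 5 numbers: the shift along the tool's x, y, z in mm, then the turn about the tool's z in degrees, then the opening, from -1 (shut) to 1 (fully open). In form: [[[x, y, z, spin, claw], ...]]. A call has 1 to 5 rows; each row shifts and turns the commanded pose from where the row before left it, along the tool's axes as they then stand; what a row does not reach is not made up. A row lasts 1/12 s, in which the tool goes at most 41.7 mm and 7.16 degrees, less where a joint would pass 70% of its speed; a pose out of reach is approached as far as the arm can. A call is refused whole if a number of a shift passes 41.7 or a number of a turn 7.16, either way. A call with a gripper value outside its range is refused whole. The fingers move at their own pace and stop on an object; the grip force is fixed at half the most. Time passes only in rows, so rows that do not move let the fingers close. It gives the time, the measured TCP pose, the force, the opening and the grip force at its end, in the units of the state.
- sense(): the state, without advancing time (a new reading comes with each control period).
- vision.get_image(name): name is "scene" or "top"; returns a dict with "color" (384x512x3 uint8, red, green, blue), "depth" (384x512 float32, m along the optical axis (not along the pixel's ray), 0 where there is no reading), "vfov" (degrees; the focal length in pixels is half the picture's height over the tangent of half this angle, whatever the lens; pixels are square), "cx", "cy" (the principal point, pixels), "xyz" and "rotation" of the camera in the world. Camera axes: x right, y up, looking along -z (the intrinsics and any distortion apply to the point x, -y, -z); pixel columns grow to the right and rows downward; lengths in m; the calibration is good to about 2 mm. A picture is of the moment at which its call begins.
- order.close_job(): hands the job in; it is judged then, once.
The state is a dict: "t": time; "qpos": joint angles; "qvel": joint speeds; "joint_efforts": joint torques, N m; "ee_pos": TCP position; "eef_rot": TCP orientation; "force": force on the tool from outside, world axes, zero at the start; "moment": the same for the moment, N m; "grip_width": finger opening in m; "gripper_force": force on a finger pad.
Only numpy, scipy, OpenCV 4.12 (cv2) and the standard library are available. Lean on these libraries where they do the work, as an engineer would, in place of code of your own. Each camera call takes 0.05 s, during which the arm holds its last target. There are 200 camera calls.

## Task

Unlock the green takings box on the juice counter: turn its black dial left (anticlockwise seen from above) to the yellow mark and pause, right to the blue mark and pause, then left again into the red band until you feel it come up snug against its soft stop, without forcing it. Then slide the hatch fully open by its orange handle, and leave the cup, basket and pusher beside the box alone.

Things in the scene. Friction and masses are not known exactly. Their poses are not given: they have to be found in the camera images.
- dial_grip (a point): On the black dial's vertical axis, 120 mm above the table. Disc 68 mm across, top at 101 mm (box top at 90), under an upright grip bar 48 long, 14 thick, 30 mm tall, top at 131 mm. Frame turns with the dial: x along the bar, y across it (pinch across y), white pointer at its -x end. Nothing else stands above disc height within 70 mm of the axis.
- dial_knob (a joint): Dial angle in rad, growing to the left (anticlockwise from above); 0: pointer to the box's front (box -x). Yellow mark +0.698, blue mark -0.698, red band +1.36 to +2.13; a mark is met within 0.09, at rest for 0.5 s. Friction 0.08 N m; it stays where left, but for a spring back under 0.05. Fixed ends at -1.2 and +2.5.
- lock_core: Lock works hidden in the box, fixed to it; origin on the dial axis 50 mm above the table; axes are the box's (x front to back, y left, z up). Holds a sprung stop, unmarked, that the dial meets somewhere from +1.44 to +2.05 rad; from there 8 N m/rad more. Snug: 0.12 to 0.3 N m over friction (5 to 12 N at 25 mm radius), kept 0.3 s. Over 14 N is forcing.
- red_band (a point): Centre of the red band (38 to 59 mm from the dial axis, at +1.745 rad) on the scale plate, 93 mm above the table.
- yellow_mark (a point): Yellow mark on the steel scale plate around the dial, 8 mm wide, 38 to 59 mm from the dial axis; this is its middle.
- blue_mark (a point): Blue mark on the steel scale plate around the dial, 8 mm wide, 38 to 59 mm from the dial axis; this is its middle.
- hatch_handle (a point): Orange handle of the sliding hatch on the left half of the green box (200 x 260 x 90 mm): an upright bar 12 thick (box x), 50 wide (box y), 30 mm tall, from 97 to 127 mm above the table; this point is in it, at 114 mm. Axes are the box's: x front to back, y left. Closed, it is 45 mm back and 135 mm left of the dial axis. Pinch across x, pull to -x.
- hatch_plate (a joint): Hatch travel in m: 0 closed, 0.085 fully open at its end stop (towards the box's front, box -x). Friction about 3 N. A pin inside meets the dial's cam after a few mm and blocks it unless the dial stands in or near the red band.
- paper_cup: White paper cup, 74 mm across the rim, 85 mm tall, standing loose beside the box; origin at the centre of its underside. Leave it alone.
- filter_basket: Orange juicer filter basket, an open cup 84 mm across, 70 mm tall, standing loose beside the box; origin at the centre of its underside. Leave it alone.
- pusher: Black juicer pusher, a rod with a foot 56 mm across, 115 mm tall, standing loose near the box; origin at the centre of its underside. Leave it alone.

How it is judged (in metres and radians):
On the way, in this order (a step that is already met when the one before it is completed fails the run):
1. the dial rests at the yellow mark, hatch still shut (value of joint dial_knob between 0.608 and 0.788 rad and velocity of joint dial_knob between -0.15 and 0.15 rad/s and value of joint hatch_plate below 0.012 m), for 0.3 s.
2. the dial rests at the blue mark, hatch still shut (value of joint dial_knob between -0.788 and -0.608 rad and velocity of joint dial_knob between -0.15 and 0.15 rad/s and value of joint hatch_plate below 0.012 m), for 0.3 s.
3. the dial is snug against its sprung stop in the red band, hatch still shut (value of joint dial_knob above 1.36 rad and contact force between lock_core and dial_knob above 4 N and velocity of joint dial_knob between -0.15 and 0.15 rad/s and value of joint hatch_plate below 0.012 m), for 0.2 s.
At the end, for the whole second after the job is handed in: The dial stands in the red band (1.30 to 2.18 rad) at rest and the hatch is open by more than 78 of its 85 mm and at rest (value of joint dial_knob between 1.3 and 2.18 rad and value of joint hatch_plate above 0.078 m and velocity of joint dial_knob between -0.15 and 0.15 rad/s and velocity of joint hatch_plate between -0.01 and 0.01 m/s); the robot touches nothing.
It fails at once if the dial is forced against its stop (over 14 N at the stop) (contact force between lock_core and dial_knob above 14 N).
It fails at once if the paper cup is moved more than 20 mm or tipped (distance of paper_cup from where it was at the start of the episode above 0.02 m or angle between paper_cup's own z axis and vertical above 0.35 rad).
It fails at once if the filter basket is moved more than 20 mm or tipped (distance of filter_basket from where it was at the start of the episode above 0.02 m or angle between filter_basket's own z axis and vertical above 0.35 rad).
It fails at once if the pusher is moved more than 20 mm or tipped (distance of pusher from where it was at the start of the episode above 0.02 m or angle between pusher's own z axis and vertical above 0.35 rad).
It also fails if it takes over 72 s, if anything falls off the work surface, if the arm or the gripper's body presses on something with over 40 N, if the wrist force passes 120 N, or if a joint passes its speed limit or range.

## Working session

There is one attempt and no reset: what is moved stays moved. The work goes in short steps, Python scripts to look and compute and a tool call to move; the robot and the scene stay as the last step left them, time stands still between calls to the robot, and variables do not carry over. Pictures are saved under pics/ and viewed, at most 10 in all, crops included, and the job is handed in when it is done.

Besides the shell and the picture viewer there is one more tool, called after ">>>" by a JSON object that holds its "op" and its "data". play_rows: Moves the arm, as the interface text tells. Its arguments: {"type":"object","properties":{"steps":{"type":"array"}},"required":["steps"]}

```bash
mkdir -p pics
cat > h.py <<'E'
import numpy as np, cv2
from rig import sense, vision, order, arm
def shot(n):
    im=vision.get_image(n); return im
def px2w(im,u,v,z=None):
    H=im['color'].shape[0]; f=H/2/np.tan(np.radians(im['vfov'])/2)
    d=np.array([(u-im['cx'])/f,-(v-im['cy'])/f,-1.0])
    R=np.array(im['rotation']); 
    o=np.array(im['xyz'])
    if z is None:
        return o+R@d*im['depth'][int(round(v)),int(round(u))]
    w=R@d; return o+w*(z-o[2])/w[2]
E
python3 - <<'E'
from h import *
print(sense())
for n in('top','scene'):
    im=shot(n); print({k:v for k,v in im.items() if k not in('color','depth')})
    cv2.imwrite(f'pics/{n}0.png',cv2.resize(im['color'][:,:,::-1],(800,600),interpolation=cv2.INTER_CUBIC))
E
```

```text
{'t': 0.0, 'qpos': array([ 6.14615487e+01,  1.03987214e+01,  9.21311722e+01, -4.88786970e-04,
        7.75679098e+01, -1.18204118e+01]), 'qvel': array([ 0.03069963, -0.0779787 , -0.01474567, -0.01352376,  0.08408195,
        0.01098841]), 'joint_efforts': array([ 1.56629307e-03, -4.33867157e+01, -3.41854012e+01,  7.04259169e-02,
        3.84618505e-02, -1.43299317e-04]), 'ee_pos': array([0.16513381, 0.55022035, 0.23784536]), 'eef_rot': array([-1.79904173e+02, -1.95674967e-02,  1.63282050e+02]), 'force': array([ 0.52803447,  0.13928117, -0.10483592]), 'moment': array([ 0.00933539, -0.00793879,  0.04109381]), 'gripper_force': 0.0, 'grip_width': 0.08813351867722133}
{'vfov': 53.52742732637762, 'cx': 262.6632636829045, 'cy': 194.04724129617946, 'xyz': array([0.51725222, 0.03006509, 1.07765995]), 'rotation': array([  6.52824314,   0.97325125, -90.72513564])}
{'vfov': 49.00123069570353, 'cx': 249.4799132059419, 'cy': 190.786885253959, 'xyz': array([1.16556869, 0.41684836, 1.01270219]), 'rotation': array([ 3.51419190e+01, -1.19912976e-02,  1.24762837e+02])}
```

```bash
sed -i "s/R=np.array(im\['rotation'\]); /R=Rot.from_euler('xyz',im['rotation'],degrees=True).as_matrix()/; 1a from scipy.spatial.transform import Rotation as Rot" h.py; cat h.py | head -9
```

```text
import numpy as np, cv2
from scipy.spatial.transform import Rotation as Rot
from rig import sense, vision, order, arm
def shot(n):
    im=vision.get_image(n); return im
def px2w(im,u,v,z=None):
    H=im['color'].shape[0]; f=H/2/np.tan(np.radians(im['vfov'])/2)
    d=np.array([(u-im['cx'])/f,-(v-im['cy'])/f,-1.0])
    R=Rot.from_euler('xyz',im['rotation'],degrees=True).as_matrix()
```

View pics/top0.png

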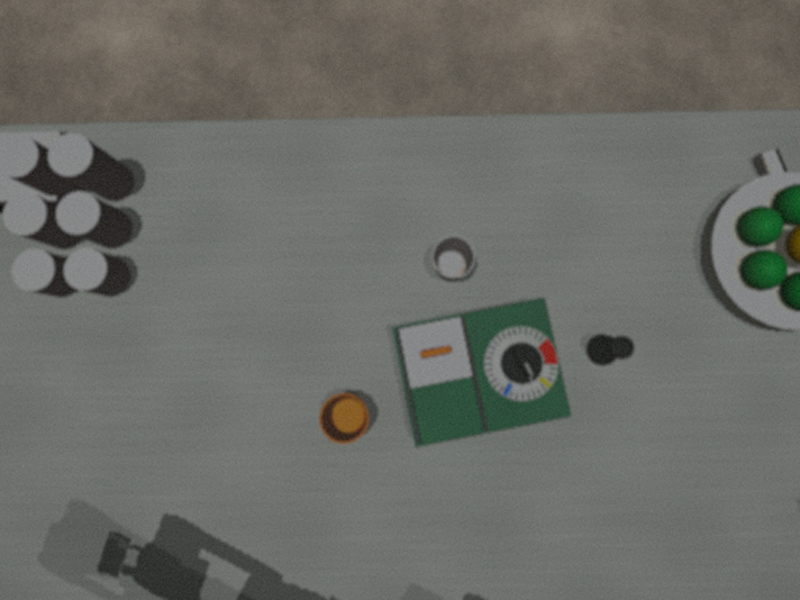

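View pics/scene0.png

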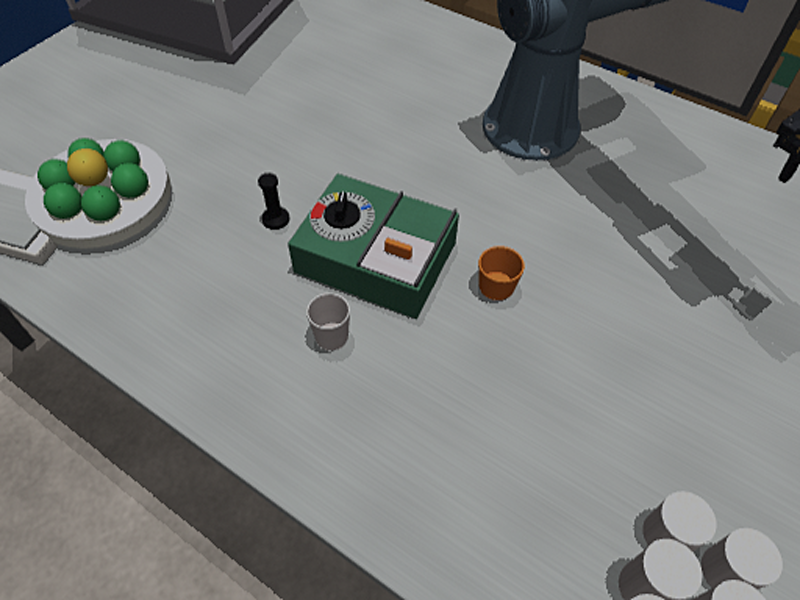

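Run:
```python
from h import *
im=shot('top'); np.savez('top.npz',**im)
c=im['color'][180:300,240:400,::-1]
cv2.imwrite('pics/crop1.png',cv2.resize(c,(800,600),interpolation=cv2.INTER_CUBIC))
```

```text
(no output)
```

View pics/crop1.png

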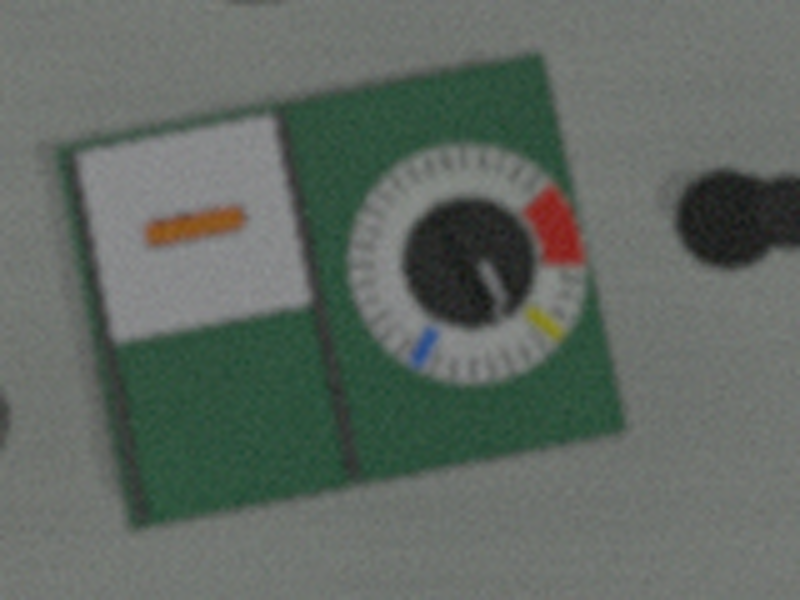

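```bash
cat >> h.py <<'E'
def crop(im,u,v,z): return px2w(im,240+u/5-.4,180+v/5-.4,z)
E
python3 - <<'E'
from h import *
im=dict(np.load('top.npz'))
for k in('vfov','cx','cy'): im[k]=float(im[k])
P={}
for n,u,v,z in [('plate',467,263,.093),('disc',470,262,.101),('yel',545,324,.093),('blue',425,348,.093),('red',560,226,.093),('handle',196,226,.127),('cBR',545,53,.09),('cFR',625,430,.09),('cFL',133,527,.09),('cBL',58,147,.09),('p0',483,265,.131),('p1',502,312,.131),('p0d',483,265,.101),('p1d',502,312,.101)]:
    P[n]=crop(im,u,v,z); print(n,P[n].round(4), px2w(im,240+u/5-.4,180+v/5-.4).round(3))
def a(p,q): d=P[q]-P[p]; return np.degrees(np.arctan2(d[1],d[0])).round(1),np.linalg.norm(d).round(4)
for p,q in [('cFR','cBR'),('cFL','cBL'),('cFR','cFL'),('cBR','cBL'),('disc','yel'),('disc','blue'),('disc','red'),('disc','handle'),('p0','p1'),('p0d','p1d'),('blue','yel'),('disc','p1'),('disc','p1d')]: print(p,q,a(p,q))
# depth-based bar top points
D=im['depth'];v0,u0=np.mgrid[215:250,315:355]
pts=np.array([px2w(im,u,v) for u,v in zip(u0.ravel(),v0.ravel())])
for lo,hi in((.118,.15),):
  q=pts[(pts[:,2]>lo)&(pts[:,2]<hi)];print(len(q),q.mean(0));w,V=np.linalg.eigh(np.cov(q[:,:2].T));print(np.sqrt(w),V[:,1],np.degrees(np.arctan2(*V[::-1,1])))
E
```

```text
plate [ 0.529  -0.1339  0.093 ] [ 0.529 -0.128  0.129]
disc [ 0.5294 -0.1341  0.101 ] [ 0.529 -0.129  0.133]
yel [ 0.4975 -0.1726  0.093 ] [ 0.497 -0.173  0.091]
blue [ 0.4861 -0.1111  0.093 ] [ 0.486 -0.111  0.094]
red [ 0.5473 -0.1822  0.093 ] [ 0.547 -0.182  0.094]
handle [0.5486 0.0056 0.127 ] [0.549 0.006 0.125]
cBR [ 0.6373 -0.1786  0.09  ] [ 0.648 -0.198 -0.001]
cFR [ 0.4434 -0.2117  0.09  ] [ 0.437 -0.233  0.002]
cFL [0.3977 0.0394 0.09  ] [0.398 0.039 0.09 ]
cBL [0.5918 0.0757 0.09  ] [0.598 0.08  0.002]
p0 [ 0.5274 -0.1354  0.131 ] [ 0.527 -0.135  0.131]
p1 [ 0.5043 -0.1439  0.131 ] [ 0.504 -0.15   0.098]
p0d [ 0.5278 -0.1406  0.101 ] [ 0.527 -0.135  0.131]
p1d [ 0.5039 -0.1494  0.101 ] [ 0.504 -0.15   0.098]
cFR cBR (np.float64(9.7), np.float64(0.1967))
cFL cBL (np.float64(10.6), np.float64(0.1975))
cFR cFL (np.float64(100.3), np.float64(0.2552))
cBR cBL (np.float64(100.2), np.float64(0.2583))
disc yel (np.float64(-129.7), np.float64(0.0506))
disc blue (np.float64(152.0), np.float64(0.0497))
disc red (np.float64(-69.6), np.float64(0.0519))
disc handle (np.float64(82.2), np.float64(0.1434))
p0 p1 (np.float64(-159.8), np.float64(0.0246))
p0d p1d (np.float64(-159.8), np.float64(0.0254))
blue yel (np.float64(-79.5), np.float64(0.0626))
disc p1 (np.float64(-158.6), np.float64(0.0403))
disc p1d (np.float64(-148.9), np.float64(0.0297))
124 [ 0.52813131 -0.13320706  0.12974154]
[0.00436841 0.01387262] [-0.88704224 -0.46168827] -152.50389782792922
```

```bash
cat >> h.py <<'E'
def plan(target,yaw,n,claw,spinfirst=False):
    """rows from measured pose to target pose in n rows, tool down"""
    s=sense(); p=np.array(s['ee_pos']); y=s['eef_rot'][2]
    dy=(yaw-y+180)%360-180; d=(np.array(target)-p)*1000/n
    rows=[]
    for i in range(n):
        a=np.radians(y+dy*i/n)
        x=np.array([np.cos(a),np.sin(a)]); yy=np.array([np.sin(a),-np.cos(a)])
        rows.append([round(float(d[:2]@x),1),round(float(d[:2]@yy),1),round(-float(d[2]),1),round(-dy/n,2),claw])
    return rows
E
python3 - <<'E'
from h import *
r=plan([.529,-.134,.2],27.5,20,1)
for i in range(0,20,5): print([r[i:i+5]])
E
```

```text
[[[-27.3, -27.5, 1.9, np.float64(6.79), 1], [-30.3, -24.1, 1.9, np.float64(6.79), 1], [-33.0, -20.4, 1.9, np.float64(6.79), 1], [-35.1, -16.3, 1.9, np.float64(6.79), 1], [-36.8, -12.1, 1.9, np.float64(6.79), 1]]]
[[[-38.0, -7.6, 1.9, np.float64(6.79), 1], [-38.6, -3.1, 1.9, np.float64(6.79), 1], [-38.7, 1.5, 1.9, np.float64(6.79), 1], [-38.3, 6.1, 1.9, np.float64(6.79), 1], [-37.3, 10.6, 1.9, np.float64(6.79), 1]]]
[[[-35.8, 14.9, 1.9, np.float64(6.79), 1], [-33.8, 19.0, 1.9, np.float64(6.79), 1], [-31.3, 22.9, 1.9, np.float64(6.79), 1], [-28.4, 26.4, 1.9, np.float64(6.79), 1], [-25.0, 29.6, 1.9, np.float64(6.79), 1]]]
[[[-21.4, 32.3, 1.9, np.float64(6.79), 1], [-17.4, 34.6, 1.9, np.float64(6.79), 1], [-13.2, 36.4, 1.9, np.float64(6.79), 1], [-8.8, 37.7, 1.9, np.float64(6.79), 1], [-4.2, 38.5, 1.9, np.float64(6.79), 1]]]
```

>>> {"op": "play_rows", "data": {"steps": [[[-27.3,-27.5,2,6.8,1],[-30.3,-24.1,2,6.8,1],[-33,-20.4,2,6.8,1],[-35.1,-16.3,2,6.8,1],[-36.8,-12.1,2,6.8,1]]]}}

```text
t: 0.57
ee_pos: [0.2564, 0.378, 0.2283]
eef_rot: [-180.0, 0.0, 129.0]
force: [0.2, 0.4, -0.5]
grip_width: 0.0883
gripper_force: 0.0
```

>>> {"op": "play_rows", "data": {"steps": [[[-38,-7.6,2,6.8,1],[-38.6,-3.1,2,6.8,1],[-38.7,1.5,2,6.8,1],[-38.3,6.1,2,6.8,1],[-37.3,10.6,2,6.8,1]]]}}

```text
t: 0.98
ee_pos: [0.3473, 0.2067, 0.2187]
eef_rot: [180.0, -0.0, 95.0]
force: [0.4, 1.5, -1.1]
grip_width: 0.0882
gripper_force: 0.0
```

>>> {"op": "play_rows", "data": {"steps": [[[-35.8,14.9,2,6.8,1],[-33.8,19,2,6.8,1],[-31.3,22.9,2,6.8,1],[-28.4,26.4,2,6.8,1],[-25,29.6,2,6.8,1]]]}}

```text
t: 1.4
ee_pos: [0.438, 0.0351, 0.2086]
eef_rot: [180.0, -0.0, 60.9]
force: [0.2, 1.1, -1.0]
grip_width: 0.088
gripper_force: 0.0
```

>>> {"op": "play_rows", "data": {"steps": [[[-21.4,32.3,2,6.8,1],[-17.4,34.6,2,6.8,1],[-13.2,36.4,2,6.8,1],[-8.8,37.7,2,6.8,1],[-4.2,38.5,2,6.8,1]]]}}

```text
t: 1.82
ee_pos: [0.5282, -0.1362, 0.1983]
eef_rot: [-180.0, 0.0, 26.9]
force: [0.6, 0.9, 1.0]
grip_width: 0.0879
gripper_force: 0.0
```

>>> {"op": "play_rows", "data": {"steps": [[[0,0,0,0,1],[0,0,0,0,1]]]}}

```text
t: 1.98
ee_pos: [0.5278, -0.1358, 0.1978]
eef_rot: [-179.9, 0.1, 27.2]
force: [0.2, 0.4, -0.2]
grip_width: 0.0883
gripper_force: 0.0
```

Run:
```python
from h import *
s=sense();print(s)
print(plan([.529,-.134,.107],27.5,5,0.2))
```

```text
{'t': 1.9833, 'qpos': array([-2.69194976e+01,  8.93244369e+00,  9.86626918e+01,  2.59047567e-03,
        7.25045832e+01,  3.59265141e+01]), 'qvel': array([ 2.55947069, -2.45750081,  2.71349471,  0.52092648,  0.58103041,
       -0.85573346]), 'joint_efforts': array([ -1.55286334, -40.06714582, -34.31267381,  -0.09991298,
        -0.28313952,   0.21267487]), 'ee_pos': array([ 0.52776541, -0.13584589,  0.19778436]), 'eef_rot': array([-1.79917802e+02,  5.65100870e-02,  2.71532480e+01]), 'force': array([ 0.20234256,  0.37819494, -0.24544589]), 'moment': array([-0.01018968,  0.13409656,  0.01187559]), 'gripper_force': 0.0, 'grip_width': 0.08831286243739153}
[[0.4, -0.2, 18.2, np.float64(-0.07), 0.2], [0.4, -0.2, 18.2, np.float64(-0.07), 0.2], [0.4, -0.2, 18.2, np.float64(-0.07), 0.2], [0.4, -0.2, 18.2, np.float64(-0.07), 0.2], [0.4, -0.2, 18.2, np.float64(-0.07), 0.2]]
```

>>> {"op": "play_rows", "data": {"steps": [[[0.4,-0.3,18,0,0.3],[0.4,-0.3,18,0,0.3],[0.4,-0.2,18,0,0.3],[0.4,0,18,0,0.3],[0.4,0,18,0,0.3]]]}}

```text
t: 2.4
ee_pos: [0.5285, -0.1309, 0.1081]
eef_rot: [-180.0, 0.0, 27.5]
force: [-0.2, 0.1, 0.1]
grip_width: 0.0579
gripper_force: 0.0
```

>>> {"op": "play_rows", "data": {"steps": [[[0,0,0,0,0.3],[0,0,0,0,0.3]]]}}

```text
t: 2.57
ee_pos: [0.5281, -0.1311, 0.1082]
eef_rot: [-179.9, 0.1, 27.4]
force: [0.4, -0.4, 0.1]
grip_width: 0.0575
gripper_force: 0.0
```

Run:
```python
from h import *
s=sense();print(s['ee_pos'],s['eef_rot'],s['force'],s['moment'],s['grip_width'])
im=shot('scene')
u,v=512*.427,384*.36
c=im['color'][90:210,150:310,::-1]
cv2.imwrite('pics/crop2.png',cv2.resize(c,(800,600),interpolation=cv2.INTER_CUBIC))
```

```text
[ 0.5281051  -0.13105173  0.10817545] [-1.79869264e+02  8.45105303e-02  2.74045948e+01] [ 0.44304091 -0.43449805  0.13306775] [-0.08483399  0.0917427   0.03976403] 0.05749813744971853
```

View pics/crop2.png

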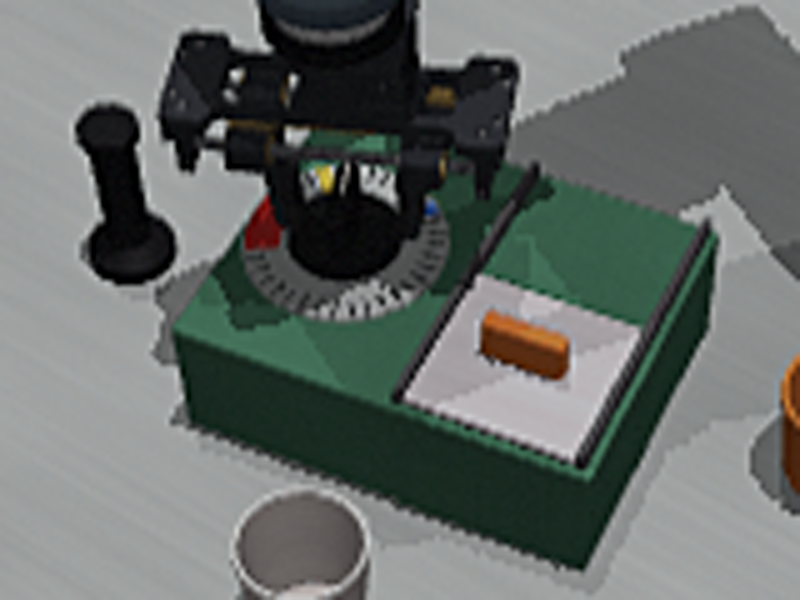

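>>> {"op": "play_rows", "data": {"steps": [[[-0.6,3,0,0,0.3],[0,0,0,0,-0.2],[0,0,0,0,-0.5],[0,0,0,0,-0.8],[0,0,0,0,-1]]]}}

```text
t: 3.03
ee_pos: [0.5303, -0.1358, 0.1092]
eef_rot: [180.0, -0.0, 27.3]
force: [-0.1, 0.1, 0.1]
grip_width: 0.0327
gripper_force: 0.0
```

>>> {"op": "play_rows", "data": {"steps": [[[0,0,0,0,-1],[0,0,0,0,-1],[0,0,0,0,-1],[0,0,0,0,-1]]]}}

```text
t: 3.37
ee_pos: [0.5298, -0.1352, 0.1087]
eef_rot: [-180.0, 0.0, 27.3]
force: [-0.8, 1.7, 2.1]
grip_width: 0.0136
gripper_force: 30.0
```

```bash
cat > st.py <<'E'
from h import *
s=sense();d=s['eef_rot'][2]-10.3
print(s['t'],s['ee_pos'].round(4),s['eef_rot'].round(2),'F',s['force'].round(2),'M',s['moment'].round(3),s['grip_width'].round(4),s['gripper_force'],'dial',round(d,2),round(np.radians(d),3))
E
python3 st.py
```

```text
Traceback (most recent call last):
  File "st.py", line 3, in <module>
    print(s['t'],s['ee_pos'].round(4),s['eef_rot'].round(2),'F',s['force'].round(2),'M',s['moment'].round(3),s['grip_width'].round(4),s['gripper_force'],'dial',round(d,2),round(np.radians(d),3))
                                                                                                             ^^^^^^^^^^^^^^^^^^^^^
AttributeError: 'float' object has no attribute 'round'
```

```bash
sed -i "s/s\['grip_width'\].round(4)/round(s['grip_width'],4)/" st.py; python3 st.py
```

```text
3.3667 [ 0.5298 -0.1352  0.1087] [-1.7995e+02  1.0000e-02  2.7280e+01] F [-0.84  1.67  2.06] M [ 0.217  0.359 -0.035] 0.0136 30.000337874516845 dial 16.98 0.296
```

>>> {"op": "play_rows", "data": {"steps": [[[0,0,0,-4.6,-1],[0,0,0,-4.6,-1],[0,0,0,-4.6,-1],[0,0,0,-4.6,-1],[0,0,0,-4.6,-1]]]}}

```text
t: 3.78
ee_pos: [0.5298, -0.1352, 0.1087]
eef_rot: [-179.9, -0.0, 50.5]
force: [-1.2, 1.7, 2.5]
grip_width: 0.0135
gripper_force: 30.0
```

>>> {"op": "play_rows", "data": {"steps": [[[0,0,0,0,-1],[0,0,0,0,-1],[0,0,0,0,-1],[0,0,0,0,-1]]]}}

```text
t: 4.12
ee_pos: [0.5298, -0.1352, 0.1087]
eef_rot: [-180.0, -0.0, 50.2]
force: [-3.0, 3.4, 3.8]
grip_width: 0.0138
gripper_force: 30.0
```

```bash
python3 st.py; python3 -c "
from h import *
im=shot('scene')
cv2.imwrite('pics/crop3.png',cv2.resize(im['color'][100:170,180:270,::-1],(720,560),interpolation=cv2.INTER_CUBIC))"
```

```text
4.1167 [ 0.5298 -0.1352  0.1087] [-179.95   -0.     50.2 ] F [-3.    3.43  3.81] M [0.492 0.549 0.067] 0.0138 30.00051557086408 dial 39.9 0.696
```

View pics/crop3.png

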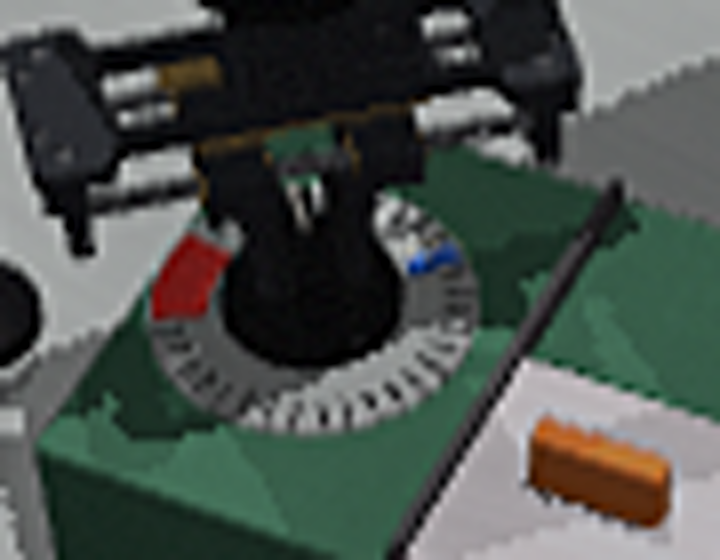

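>>> {"op": "play_rows", "data": {"steps": [[[0,0,0,0,-1],[0,0,0,0,-1],[0,0,0,0,-1],[0,0,0,0,-1],[0,0,0,0,-1]]]}}

```text
t: 4.58
ee_pos: [0.5298, -0.1352, 0.1087]
eef_rot: [-179.9, -0.0, 50.2]
force: [-2.5, 3.9, 4.6]
grip_width: 0.0137
gripper_force: 30.0
```

>>> {"op": "play_rows", "data": {"steps": [[[0,0,0,6,-1],[0,0,0,6,-1],[0,0,0,6,-1],[0,0,0,6,-1],[0,0,0,6,-1]]]}}

```text
t: 5.0
ee_pos: [0.5299, -0.1353, 0.1087]
eef_rot: [-180.0, 0.0, 20.0]
force: [-2.0, 3.7, 4.0]
grip_width: 0.0139
gripper_force: 30.0
```

>>> {"op": "play_rows", "data": {"steps": [[[0,0,0,6,-1],[0,0,0,6,-1],[0,0,0,6,-1],[0,0,0,6,-1],[0,0,0,6,-1]]]}}

```text
t: 5.42
ee_pos: [0.5299, -0.1354, 0.1087]
eef_rot: [-180.0, 0.0, -10.1]
force: [-2.6, 3.1, 3.2]
grip_width: 0.0137
gripper_force: 30.0
```

>>> {"op": "play_rows", "data": {"steps": [[[0,0,0,6,-1],[0,0,0,6,-1],[0,0,0,4.5,-1],[0,0,0,3.5,-1],[0,0,0,0,-1]]]}}

```text
t: 5.83
ee_pos: [0.5299, -0.1355, 0.1087]
eef_rot: [180.0, 0.0, -29.9]
force: [-4.0, 3.8, 4.9]
grip_width: 0.0139
gripper_force: 30.0
```

>>> {"op": "play_rows", "data": {"steps": [[[0,0,0,0,-1],[0,0,0,0,-1],[0,0,0,0,-1],[0,0,0,0,-1]]]}}

```text
t: 6.17
ee_pos: [0.5299, -0.1355, 0.1087]
eef_rot: [-180.0, 0.0, -29.6]
force: [-3.6, 2.4, 4.4]
grip_width: 0.0135
gripper_force: 30.0
```

```bash
python3 st.py; python3 -c "
from h import *
im=shot('scene')
cv2.imwrite('pics/crop4.png',cv2.resize(im['color'][100:170,180:270,::-1],(720,560),interpolation=cv2.INTER_CUBIC))"
```

```text
6.1667 [ 0.5299 -0.1355  0.1087] [-1.800e+02  3.000e-02 -2.965e+01] F [-3.56  2.43  4.41] M [ 0.634  0.664 -0.061] 0.0135 30.000706370919943 dial -39.95 -0.697
```

View pics/crop4.png

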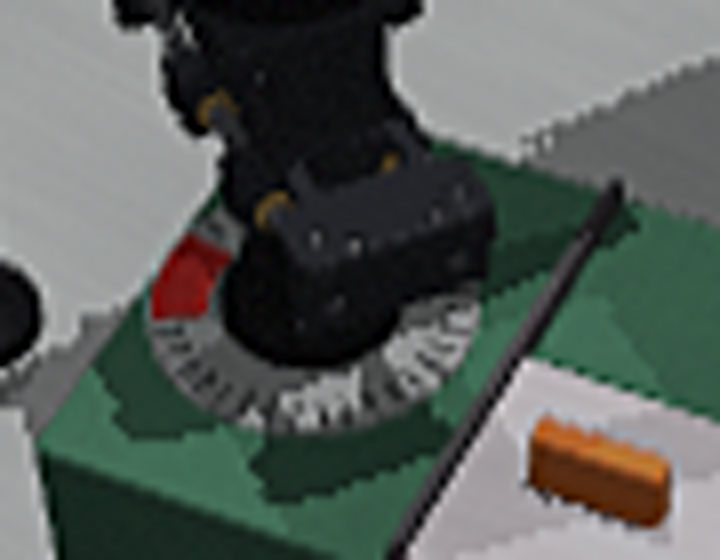

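>>> {"op": "play_rows", "data": {"steps": [[[0,0,0,0,-1],[0,0,0,0,-1],[0,0,0,0,-1],[0,0,0,0,-1],[0,0,0,0,-1]]]}}

```text
t: 6.63
ee_pos: [0.5299, -0.1355, 0.1087]
eef_rot: [-180.0, 0.0, -29.6]
force: [-3.3, 4.3, 6.0]
grip_width: 0.0137
gripper_force: 30.0
```

>>> {"op": "play_rows", "data": {"steps": [[[0,0,0,-6,-1],[0,0,0,-6,-1],[0,0,0,-6,-1],[0,0,0,-6,-1],[0,0,0,-6,-1]]]}}

```text
t: 7.05
ee_pos: [0.5299, -0.1354, 0.1087]
eef_rot: [-180.0, 0.0, 0.6]
force: [-3.9, 4.1, 4.0]
grip_width: 0.0138
gripper_force: 30.0
```

>>> {"op": "play_rows", "data": {"steps": [[[0,0,0,-6,-1],[0,0,0,-6,-1],[0,0,0,-6,-1],[0,0,0,-6,-1],[0,0,0,-6,-1]]]}}

```text
t: 7.47
ee_pos: [0.5299, -0.1353, 0.1087]
eef_rot: [-180.0, 0.0, 30.6]
force: [-3.1, 4.6, 3.4]
grip_width: 0.0137
gripper_force: 30.0
```

>>> {"op": "play_rows", "data": {"steps": [[[0,0,0,-6,-1],[0,0,0,-6,-1],[0,0,0,-6,-1],[0,0,0,-6,-1],[0,0,0,-6,-1]]]}}

```text
t: 7.88
ee_pos: [0.5298, -0.1352, 0.1087]
eef_rot: [-179.9, -0.0, 60.7]
force: [-3.8, 5.2, 5.0]
grip_width: 0.0138
gripper_force: 30.0
```

>>> {"op": "play_rows", "data": {"steps": [[[0,0,0,-6,-1],[0,0,0,-6,-1],[0,0,0,-6,-1],[0,0,0,-4,-1],[0,0,0,-3,-1]]]}}

```text
t: 8.3
ee_pos: [0.5297, -0.1352, 0.1087]
eef_rot: [-180.0, -0.0, 85.6]
force: [-4.7, 5.7, 5.6]
grip_width: 0.0143
gripper_force: 30.0
```

>>> {"op": "play_rows", "data": {"steps": [[[0,0,0,0,-1],[0,0,0,0,-1]]]}}

```text
t: 8.47
ee_pos: [0.5297, -0.1352, 0.1087]
eef_rot: [-179.9, -0.0, 85.4]
force: [-4.7, 4.3, 6.1]
grip_width: 0.0138
gripper_force: 30.0
```

```bash
python3 st.py
```

```text
8.4667 [ 0.5297 -0.1352  0.1087] [-1.7995e+02 -4.0000e-02  8.5390e+01] F [-4.71  4.33  6.08] M [0.665 0.717 0.056] 0.0138 30.000797887332737 dial 75.09 1.311
```

>>> {"op": "play_rows", "data": {"steps": [[[0,0,0,-1,-1],[0,0,0,-1,-1]]]}}

```text
t: 8.63
ee_pos: [0.5297, -0.1352, 0.1087]
eef_rot: [-179.9, -0.0, 87.4]
force: [-4.3, 5.1, 5.5]
grip_width: 0.0139
gripper_force: 30.0
```

```bash
python3 st.py
```

```text
8.6333 [ 0.5297 -0.1352  0.1087] [-1.7995e+02 -4.0000e-02  8.7400e+01] F [-4.26  5.07  5.49] M [ 0.659  0.738 -0.078] 0.0139 30.00104553066194 dial 77.1 1.346
```

>>> {"op": "play_rows", "data": {"steps": [[[0,0,0,-1,-1],[0,0,0,-1,-1],[0,0,0,-0.8,-1]]]}}

```text
t: 8.88
ee_pos: [0.5297, -0.1352, 0.1087]
eef_rot: [-180.0, -0.0, 90.2]
force: [-3.9, 4.7, 4.5]
grip_width: 0.0137
gripper_force: 30.0
```

```bash
python3 st.py
```

```text
8.8833 [ 0.5297 -0.1352  0.1087] [-1.7995e+02 -5.0000e-02  9.0210e+01] F [-3.86  4.72  4.53] M [ 0.696  0.726 -0.076] 0.0137 30.000962298363447 dial 79.91 1.395
```

>>> {"op": "play_rows", "data": {"steps": [[[0,0,0,-0.4,-1],[0,0,0,-0.4,-1]]]}}

```text
t: 9.05
ee_pos: [0.5297, -0.1352, 0.1087]
eef_rot: [-180.0, -0.0, 91.0]
force: [-3.6, 4.5, 5.7]
grip_width: 0.0136
gripper_force: 30.0
```

```bash
python3 st.py
```

```text
9.05 [ 0.5297 -0.1352  0.1087] [-1.7995e+02 -5.0000e-02  9.0980e+01] F [-3.63  4.51  5.67] M [ 0.715  0.748 -0.092] 0.0136 30.000905357301235 dial 80.68 1.408
```

>>> {"op": "play_rows", "data": {"steps": [[[0,0,0,-0.4,-1],[0,0,0,-0.4,-1]]]}}

```text
t: 9.22
ee_pos: [0.5297, -0.1352, 0.1087]
eef_rot: [-180.0, -0.0, 91.8]
force: [-4.2, 5.2, 5.8]
grip_width: 0.014
gripper_force: 30.0
```

```bash
python3 st.py
```

```text
9.2167 [ 0.5297 -0.1352  0.1087] [-1.7995e+02 -5.0000e-02  9.1780e+01] F [-4.18  5.23  5.82] M [ 0.704  0.751 -0.102] 0.014 30.000978126190603 dial 81.48 1.422
```

>>> {"op": "play_rows", "data": {"steps": [[[0,0,0,-0.4,-1],[0,0,0,-0.4,-1]]]}}

```text
t: 9.38
ee_pos: [0.5297, -0.1351, 0.1087]
eef_rot: [-180.0, -0.1, 92.6]
force: [-4.5, 3.9, 5.4]
grip_width: 0.0135
gripper_force: 30.0
```

```bash
python3 st.py
```

```text
9.3833 [ 0.5297 -0.1351  0.1087] [-1.7995e+02 -5.0000e-02  9.2580e+01] F [-4.45  3.86  5.45] M [ 0.668  0.791 -0.085] 0.0135 30.00094880349934 dial 82.28 1.436
```

>>> {"op": "play_rows", "data": {"steps": [[[0,0,0,-0.4,-1],[0,0,0,-0.4,-1]]]}}

```text
t: 9.55
ee_pos: [0.5297, -0.1351, 0.1086]
eef_rot: [-179.9, -0.1, 93.4]
force: [-4.7, 5.1, 5.4]
grip_width: 0.0135
gripper_force: 30.0
```

```bash
python3 st.py
```

```text
9.55 [ 0.5297 -0.1351  0.1086] [-1.7995e+02 -5.0000e-02  9.3380e+01] F [-4.67  5.14  5.44] M [ 0.677  0.708 -0.054] 0.0135 30.0009309919551 dial 83.08 1.45
```

>>> {"op": "play_rows", "data": {"steps": [[[0,0,0,-0.5,-1],[0,0,0,-0.4,-1]]]}}

```text
t: 9.72
ee_pos: [0.5297, -0.1352, 0.1087]
eef_rot: [-180.0, -0.0, 94.3]
force: [-4.2, 4.7, 5.1]
grip_width: 0.0136
gripper_force: 30.0
```

```bash
python3 st.py
```

```text
9.7167 [ 0.5297 -0.1352  0.1087] [-1.7995e+02 -5.0000e-02  9.4280e+01] F [-4.23  4.71  5.14] M [ 0.69   0.749 -0.078] 0.0136 30.000945744104683 dial 83.98 1.466
```

>>> {"op": "play_rows", "data": {"steps": [[[0,0,0,-0.5,-1],[0,0,0,-0.4,-1]]]}}

```text
t: 9.88
ee_pos: [0.5297, -0.1352, 0.1087]
eef_rot: [-180.0, -0.0, 95.2]
force: [-4.9, 4.4, 5.8]
grip_width: 0.0139
gripper_force: 30.0
```

```bash
python3 st.py
```

```text
9.8833 [ 0.5297 -0.1352  0.1087] [-1.7996e+02 -5.0000e-02  9.5180e+01] F [-4.91  4.45  5.84] M [ 0.729  0.787 -0.094] 0.0139 30.000970009714365 dial 84.88 1.481
```

>>> {"op": "play_rows", "data": {"steps": [[[0,0,0,-0.5,-1],[0,0,0,-0.4,-1]]]}}

```text
t: 10.05
ee_pos: [0.5297, -0.1352, 0.1087]
eef_rot: [-180.0, -0.1, 96.1]
force: [-3.6, 4.3, 5.4]
grip_width: 0.0136
gripper_force: 30.0
```

```bash
python3 st.py
```

```text
10.05 [ 0.5297 -0.1352  0.1087] [-1.7995e+02 -5.0000e-02  9.6080e+01] F [-3.58  4.29  5.43] M [ 0.66   0.803 -0.115] 0.0136 30.00090127810836 dial 85.78 1.497
```

>>> {"op": "play_rows", "data": {"steps": [[[0,0,0,-0.5,-1],[0,0,0,-0.4,-1]]]}}

```text
t: 10.22
ee_pos: [0.5297, -0.1352, 0.1087]
eef_rot: [-180.0, -0.1, 97.0]
force: [-5.0, 4.7, 5.6]
grip_width: 0.0138
gripper_force: 30.0
```

```bash
python3 st.py
```

```text
10.2167 [ 0.5297 -0.1352  0.1087] [-1.7996e+02 -5.0000e-02  9.6980e+01] F [-4.98  4.72  5.58] M [ 0.639  0.735 -0.07 ] 0.0138 30.000982750207186 dial 86.68 1.513
```

>>> {"op": "play_rows", "data": {"steps": [[[0,0,0,-0.5,-1],[0,0,0,-0.4,-1]]]}}

```text
t: 10.38
ee_pos: [0.5297, -0.1352, 0.1087]
eef_rot: [-180.0, -0.1, 97.9]
force: [-4.4, 4.7, 5.1]
grip_width: 0.014
gripper_force: 30.0
```

```bash
python3 st.py
```

```text
10.3833 [ 0.5297 -0.1352  0.1087] [-1.7996e+02 -5.0000e-02  9.7880e+01] F [-4.45  4.69  5.14] M [ 0.688  0.763 -0.09 ] 0.014 30.00091309659183 dial 87.58 1.529
```

>>> {"op": "play_rows", "data": {"steps": [[[0,0,0,-0.5,-1],[0,0,0,-0.4,-1]]]}}

```text
t: 10.55
ee_pos: [0.5297, -0.1352, 0.1087]
eef_rot: [-180.0, -0.1, 98.8]
force: [-4.5, 5.4, 5.8]
grip_width: 0.0138
gripper_force: 30.0
```

```bash
python3 st.py
```

```text
10.55 [ 0.5297 -0.1352  0.1087] [-1.7995e+02 -5.0000e-02  9.8780e+01] F [-4.48  5.42  5.83] M [ 0.698  0.76  -0.084] 0.0138 30.00098220538348 dial 88.48 1.544
```

>>> {"op": "play_rows", "data": {"steps": [[[0,0,0,-0.5,-1],[0,0,0,-0.4,-1]]]}}

```text
t: 10.72
ee_pos: [0.5297, -0.1352, 0.1087]
eef_rot: [-180.0, -0.1, 99.7]
force: [-5.1, 5.5, 6.5]
grip_width: 0.0137
gripper_force: 30.0
```

```bash
python3 st.py
```

```text
10.7167 [ 0.5297 -0.1352  0.1087] [-1.7996e+02 -5.0000e-02  9.9690e+01] F [-5.09  5.48  6.52] M [ 0.67   0.77  -0.043] 0.0137 30.00100749079138 dial 89.39 1.56
```

>>> {"op": "play_rows", "data": {"steps": [[[0,0,0,-0.5,-1],[0,0,0,-0.4,-1]]]}}

```text
t: 10.88
ee_pos: [0.5297, -0.1352, 0.1087]
eef_rot: [-180.0, -0.1, 100.6]
force: [-4.1, 4.9, 5.5]
grip_width: 0.0139
gripper_force: 30.0
```

```bash
python3 st.py
```

```text
10.8833 [ 0.5297 -0.1352  0.1087] [-1.7996e+02 -5.0000e-02  1.0058e+02] F [-4.07  4.91  5.46] M [ 0.629  0.735 -0.092] 0.0139 30.000971099361777 dial 90.28 1.576
```

>>> {"op": "play_rows", "data": {"steps": [[[0,0,0,-0.5,-1],[0,0,0,-0.4,-1]]]}}

```text
t: 11.05
ee_pos: [0.5297, -0.1352, 0.1087]
eef_rot: [-180.0, -0.1, 101.5]
force: [-3.8, 4.4, 4.8]
grip_width: 0.0135
gripper_force: 30.0
```

```bash
python3 st.py
```

```text
11.05 [ 0.5297 -0.1352  0.1087] [-1.7995e+02 -6.0000e-02  1.0148e+02] F [-3.77  4.4   4.8 ] M [ 0.661  0.723 -0.07 ] 0.0135 30.00091014895588 dial 91.18 1.591
```

>>> {"op": "play_rows", "data": {"steps": [[[0,0,0,-0.5,-1],[0,0,0,-0.4,-1]]]}}

```text
t: 11.22
ee_pos: [0.5297, -0.1352, 0.1087]
eef_rot: [-180.0, -0.1, 102.4]
force: [-5.2, 4.8, 6.3]
grip_width: 0.0133
gripper_force: 30.0
```

```bash
python3 st.py
```

```text
11.2167 [ 0.5297 -0.1352  0.1087] [-1.7996e+02 -6.0000e-02  1.0238e+02] F [-5.24  4.83  6.32] M [ 0.686  0.709 -0.046] 0.0133 30.001024254597723 dial 92.08 1.607
```

>>> {"op": "play_rows", "data": {"steps": [[[0,0,0,-0.5,-1],[0,0,0,-0.4,-1]]]}}

```text
t: 11.38
ee_pos: [0.5297, -0.1352, 0.1087]
eef_rot: [-180.0, -0.1, 103.3]
force: [-5.2, 5.1, 5.2]
grip_width: 0.0135
gripper_force: 30.0
```

```bash
python3 st.py
```

```text
11.3833 [ 0.5297 -0.1352  0.1087] [-1.7996e+02 -6.0000e-02  1.0328e+02] F [-5.18  5.12  5.16] M [ 0.676  0.757 -0.013] 0.0135 30.001014028675854 dial 92.98 1.623
```

>>> {"op": "play_rows", "data": {"steps": [[[0,0,0,-0.5,-1],[0,0,0,-0.4,-1]]]}}

```text
t: 11.55
ee_pos: [0.5297, -0.1351, 0.1087]
eef_rot: [-180.0, -0.1, 104.2]
force: [-4.4, 4.0, 6.4]
grip_width: 0.0135
gripper_force: 30.0
```

```bash
python3 st.py
```

```text
11.55 [ 0.5297 -0.1351  0.1087] [-1.7996e+02 -6.0000e-02  1.0418e+02] F [-4.42  3.98  6.4 ] M [ 0.662  0.741 -0.064] 0.0135 30.000941357575357 dial 93.88 1.639
```

>>> {"op": "play_rows", "data": {"steps": [[[0,0,0,-0.5,-1],[0,0,0,-0.4,-1]]]}}

```text
t: 11.72
ee_pos: [0.5297, -0.1352, 0.1087]
eef_rot: [-180.0, -0.1, 105.1]
force: [-4.8, 4.6, 6.1]
grip_width: 0.0138
gripper_force: 30.0
```

```bash
python3 st.py
```

```text
11.7167 [ 0.5297 -0.1352  0.1087] [-1.7996e+02 -6.0000e-02  1.0509e+02] F [-4.76  4.63  6.05] M [ 0.628  0.74  -0.062] 0.0138 30.001001358032227 dial 94.79 1.654
```

>>> {"op": "play_rows", "data": {"steps": [[[0,0,0,-0.5,-1],[0,0,0,-0.4,-1]]]}}

```text
t: 11.88
ee_pos: [0.5297, -0.1352, 0.1087]
eef_rot: [-180.0, -0.1, 106.0]
force: [-5.2, 5.7, 4.4]
grip_width: 0.0141
gripper_force: 30.0
```

```bash
python3 st.py
```

```text
11.8833 [ 0.5297 -0.1352  0.1087] [-1.7996e+02 -6.0000e-02  1.0598e+02] F [-5.25  5.67  4.44] M [ 0.669  0.754 -0.072] 0.0141 30.000919634476304 dial 95.68 1.67
```

>>> {"op": "play_rows", "data": {"steps": [[[0,0,0,-0.5,-1],[0,0,0,-0.4,-1]]]}}

```text
t: 12.05
ee_pos: [0.5297, -0.1352, 0.1087]
eef_rot: [-180.0, -0.1, 106.9]
force: [-5.0, 4.5, 5.8]
grip_width: 0.0135
gripper_force: 30.0
```

```bash
python3 st.py
```

```text
12.05 [ 0.5297 -0.1352  0.1087] [-1.7996e+02 -6.0000e-02  1.0688e+02] F [-5.02  4.52  5.85] M [ 0.625  0.776 -0.134] 0.0135 30.0009309919551 dial 96.58 1.686
```

>>> {"op": "play_rows", "data": {"steps": [[[0,0,0,-0.5,-1],[0,0,0,-0.4,-1]]]}}

```text
t: 12.22
ee_pos: [0.5297, -0.1351, 0.1087]
eef_rot: [-180.0, -0.1, 107.8]
force: [-3.7, 4.3, 5.1]
grip_width: 0.0137
gripper_force: 30.0
```

```bash
python3 st.py
```

```text
12.2167 [ 0.5297 -0.1351  0.1087] [-1.7996e+02 -6.0000e-02  1.0779e+02] F [-3.75  4.3   5.06] M [ 0.681  0.795 -0.056] 0.0137 30.000965651124716 dial 97.49 1.701
```

>>> {"op": "play_rows", "data": {"steps": [[[0,0,0,-0.5,-1],[0,0,0,-0.4,-1]]]}}

```text
t: 12.38
ee_pos: [0.5297, -0.1352, 0.1087]
eef_rot: [-180.0, -0.1, 108.7]
force: [-5.8, 4.3, 5.5]
grip_width: 0.0139
gripper_force: 30.0
```

```bash
python3 st.py
```

```text
12.3833 [ 0.5297 -0.1352  0.1087] [-1.7996e+02 -6.0000e-02  1.0868e+02] F [-5.8   4.3   5.51] M [ 0.668  0.727 -0.082] 0.0139 30.00109681393951 dial 98.38 1.717
```

>>> {"op": "play_rows", "data": {"steps": [[[0,0,0,-0.5,-1],[0,0,0,-0.4,-1]]]}}

```text
t: 12.55
ee_pos: [0.5297, -0.1352, 0.1087]
eef_rot: [-180.0, -0.1, 109.6]
force: [-4.4, 4.3, 4.5]
grip_width: 0.0138
gripper_force: 30.0
```

```bash
python3 st.py
```

```text
12.55 [ 0.5297 -0.1352  0.1087] [-1.7996e+02 -6.0000e-02  1.0958e+02] F [-4.45  4.29  4.54] M [ 0.722  0.754 -0.096] 0.0138 30.000962549820542 dial 99.28 1.733
```

>>> {"op": "play_rows", "data": {"steps": [[[0,0,0,-0.5,-1],[0,0,0,-0.4,-1]]]}}

```text
t: 12.72
ee_pos: [0.5296, -0.1352, 0.1087]
eef_rot: [-180.0, -0.1, 110.5]
force: [-4.8, 5.0, 5.2]
grip_width: 0.0139
gripper_force: 30.0
```

```bash
python3 st.py
```

```text
12.7167 [ 0.5296 -0.1352  0.1087] [-1.7996e+02 -6.0000e-02  1.1049e+02] F [-4.82  5.02  5.16] M [ 0.633  0.795 -0.075] 0.0139 30.000937655568123 dial 100.19 1.749
```

>>> {"op": "play_rows", "data": {"steps": [[[0,0,0,-0.5,-1],[0,0,0,-0.4,-1]]]}}

```text
t: 12.88
ee_pos: [0.5296, -0.1352, 0.1087]
eef_rot: [-180.0, -0.1, 111.4]
force: [-5.3, 5.0, 5.5]
grip_width: 0.0133
gripper_force: 30.0
```

```bash
python3 st.py
```

```text
12.8833 [ 0.5296 -0.1352  0.1087] [-1.7996e+02 -7.0000e-02  1.1138e+02] F [-5.31  5.03  5.52] M [ 0.682  0.697 -0.103] 0.0133 30.00096954870969 dial 101.08 1.764
```

>>> {"op": "play_rows", "data": {"steps": [[[0,0,0,-0.5,-1],[0,0,0,-0.4,-1]]]}}

```text
t: 13.05
ee_pos: [0.5297, -0.1352, 0.1087]
eef_rot: [-180.0, -0.1, 112.3]
force: [-5.2, 4.3, 6.1]
grip_width: 0.0139
gripper_force: 30.0
```

```bash
python3 st.py
```

```text
13.05 [ 0.5297 -0.1352  0.1087] [-1.7997e+02 -6.0000e-02  1.1228e+02] F [-5.16  4.31  6.06] M [ 0.69   0.813 -0.052] 0.0139 30.000986689701676 dial 101.98 1.78
```

>>> {"op": "play_rows", "data": {"steps": [[[0,0,0,-0.5,-1],[0,0,0,-0.4,-1]]]}}

```text
t: 13.22
ee_pos: [0.5296, -0.1352, 0.1087]
eef_rot: [-180.0, -0.1, 113.2]
force: [-5.2, 4.6, 5.3]
grip_width: 0.0139
gripper_force: 30.0
```

```bash
python3 st.py
```

```text
13.2167 [ 0.5296 -0.1352  0.1087] [-1.7996e+02 -7.0000e-02  1.1318e+02] F [-5.19  4.56  5.31] M [ 0.662  0.749 -0.128] 0.0139 30.001015132293105 dial 102.88 1.796
```

>>> {"op": "play_rows", "data": {"steps": [[[0,0,0,-0.4,-1],[0,0,0,-0.4,-1]]]}}

```text
t: 13.38
ee_pos: [0.5296, -0.1352, 0.1087]
eef_rot: [-180.0, -0.1, 114.0]
force: [-3.4, 4.7, 5.4]
grip_width: 0.0139
gripper_force: 30.0
```

```bash
python3 st.py
```

```text
13.3833 [ 0.5296 -0.1352  0.1087] [-1.7997e+02 -6.0000e-02  1.1398e+02] F [-3.39  4.71  5.39] M [ 0.681  0.768 -0.082] 0.0139 30.001036603935063 dial 103.68 1.81
```

>>> {"op": "play_rows", "data": {"steps": [[[0,0,0,-0.5,-1],[0,0,0,-0.4,-1]]]}}

```text
t: 13.55
ee_pos: [0.5297, -0.1352, 0.1087]
eef_rot: [-180.0, -0.1, 114.9]
force: [-4.9, 5.0, 6.0]
grip_width: 0.0138
gripper_force: 30.0
```

```bash
python3 st.py
```

```text
13.55 [ 0.5297 -0.1352  0.1087] [-1.7997e+02 -6.0000e-02  1.1489e+02] F [-4.93  5.01  6.05] M [ 0.69   0.783 -0.054] 0.0138 30.001000673510134 dial 104.59 1.825
```

>>> {"op": "play_rows", "data": {"steps": [[[0,0,0,-0.5,-1],[0,0,0,-0.4,-1]]]}}

```text
t: 13.72
ee_pos: [0.5297, -0.1352, 0.1087]
eef_rot: [-180.0, -0.1, 115.8]
force: [-4.1, 5.3, 6.3]
grip_width: 0.0138
gripper_force: 30.0
```

```bash
python3 st.py
```

```text
13.7167 [ 0.5297 -0.1352  0.1087] [-1.7997e+02 -6.0000e-02  1.1578e+02] F [-4.09  5.28  6.29] M [ 0.721  0.758 -0.123] 0.0138 30.000985614024103 dial 105.48 1.841
```

>>> {"op": "play_rows", "data": {"steps": [[[0,0,0,-0.4,-1],[0,0,0,-0.4,-1]]]}}

```text
t: 13.88
ee_pos: [0.5296, -0.1352, 0.1086]
eef_rot: [-180.0, -0.1, 116.6]
force: [-5.3, 4.4, 5.5]
grip_width: 0.0136
gripper_force: 30.0
```

```bash
python3 st.py
```

```text
13.8833 [ 0.5296 -0.1352  0.1086] [-1.7996e+02 -7.0000e-02  1.1658e+02] F [-5.29  4.41  5.54] M [ 0.673  0.743 -0.097] 0.0136 30.000981213524938 dial 106.28 1.855
```

>>> {"op": "play_rows", "data": {"steps": [[[0,0,0,-0.4,-1],[0,0,0,-0.3,-1]]]}}

```text
t: 14.05
ee_pos: [0.5297, -0.1352, 0.1087]
eef_rot: [-180.0, -0.1, 117.3]
force: [-4.8, 4.6, 5.6]
grip_width: 0.0136
gripper_force: 30.0
```

```bash
python3 st.py
```

```text
14.05 [ 0.5297 -0.1352  0.1087] [-1.7997e+02 -6.0000e-02  1.1728e+02] F [-4.84  4.63  5.57] M [ 0.664  0.736 -0.079] 0.0136 30.00099434517324 dial 106.98 1.867
```

>>> {"op": "play_rows", "data": {"steps": [[[0,0,0,-0.5,-1],[0,0,0,-0.4,-1]]]}}

```text
t: 14.22
ee_pos: [0.5296, -0.1352, 0.1087]
eef_rot: [-180.0, -0.1, 118.2]
force: [-4.0, 4.8, 5.4]
grip_width: 0.014
gripper_force: 30.0
```

```bash
python3 st.py
```

```text
14.2167 [ 0.5296 -0.1352  0.1087] [-1.7997e+02 -7.0000e-02  1.1818e+02] F [-3.98  4.78  5.37] M [ 0.664  0.749 -0.129] 0.014 30.000991844572127 dial 107.88 1.883
```

>>> {"op": "play_rows", "data": {"steps": [[[0,0,0,-0.5,-1],[0,0,0,-0.4,-1]]]}}

```text
t: 14.38
ee_pos: [0.5297, -0.1352, 0.1087]
eef_rot: [-180.0, -0.1, 119.1]
force: [-4.2, 4.3, 6.8]
grip_width: 0.0136
gripper_force: 30.0
```

```bash
python3 st.py
```

```text
14.3833 [ 0.5297 -0.1352  0.1087] [-1.7997e+02 -6.0000e-02  1.1909e+02] F [-4.25  4.28  6.78] M [ 0.675  0.807 -0.036] 0.0136 30.001035891473293 dial 108.79 1.899
```

>>> {"op": "play_rows", "data": {"steps": [[[0,0,0,-0.5,-1],[0,0,0,-0.4,-1]]]}}

```text
t: 14.55
ee_pos: [0.5296, -0.1352, 0.1087]
eef_rot: [-180.0, -0.1, 120.0]
force: [-5.3, 4.6, 6.0]
grip_width: 0.0136
gripper_force: 30.0
```

```bash
python3 st.py
```

```text
14.55 [ 0.5296 -0.1352  0.1087] [-1.7997e+02 -7.0000e-02  1.1998e+02] F [-5.28  4.56  6.05] M [ 0.63   0.734 -0.106] 0.0136 30.000971211120486 dial 109.68 1.914
```

>>> {"op": "play_rows", "data": {"steps": [[[0,0,0,-0.5,-1],[0,0,0,-0.4,-1]]]}}

```text
t: 14.72
ee_pos: [0.5296, -0.1352, 0.1087]
eef_rot: [-180.0, -0.1, 120.9]
force: [-4.7, 5.4, 5.5]
grip_width: 0.0138
gripper_force: 30.0
```

```bash
python3 st.py
```

```text
14.7167 [ 0.5296 -0.1352  0.1087] [-1.7997e+02 -7.0000e-02  1.2088e+02] F [-4.67  5.44  5.51] M [ 0.71   0.824 -0.141] 0.0138 30.000986885279417 dial 110.58 1.93
```

>>> {"op": "play_rows", "data": {"steps": [[[0,0,0,-0.3,-1],[0,0,0,-0.3,-1]]]}}

```text
t: 14.88
ee_pos: [0.5296, -0.1352, 0.1087]
eef_rot: [-180.0, -0.1, 121.5]
force: [-4.5, 5.2, 5.0]
grip_width: 0.0137
gripper_force: 30.0
```

```bash
python3 st.py
```

```text
14.8833 [ 0.5296 -0.1352  0.1087] [-1.7997e+02 -7.0000e-02  1.2146e+02] F [-4.46  5.18  4.98] M [ 0.655  0.778 -0.198] 0.0137 30.00099021010101 dial 111.16 1.94
```

>>> {"op": "play_rows", "data": {"steps": [[[0,0,0,-0.2,-1],[0,0,0,-0.2,-1]]]}}

```text
t: 15.05
ee_pos: [0.5297, -0.1352, 0.1087]
eef_rot: [-180.0, -0.1, 121.9]
force: [-5.7, 4.9, 6.4]
grip_width: 0.0138
gripper_force: 30.0
```

```bash
python3 st.py
```

```text
15.05 [ 0.5297 -0.1352  0.1087] [-1.7998e+02 -7.0000e-02  1.2186e+02] F [-5.73  4.87  6.36] M [ 0.675  0.772 -0.222] 0.0138 30.001065311953425 dial 111.56 1.947
```

>>> {"op": "play_rows", "data": {"steps": [[[0,0,0,0,-1],[0,0,0,0,-1]]]}}

```text
t: 15.22
ee_pos: [0.5296, -0.1352, 0.1087]
eef_rot: [-180.0, -0.1, 121.9]
force: [-4.6, 4.4, 5.9]
grip_width: 0.0134
gripper_force: 30.0
```

```bash
python3 st.py
```

```text
15.2167 [ 0.5296 -0.1352  0.1087] [-1.7997e+02 -7.0000e-02  1.2185e+02] F [-4.56  4.36  5.85] M [ 0.704  0.748 -0.14 ] 0.0134 30.00096500851214 dial 111.55 1.947
```

>>> {"op": "play_rows", "data": {"steps": [[[0,0,0,0,-1],[0,0,0,0,-1]]]}}

```text
t: 15.38
ee_pos: [0.5296, -0.1352, 0.1087]
eef_rot: [-180.0, -0.1, 121.8]
force: [-5.3, 5.6, 5.8]
grip_width: 0.0136
gripper_force: 30.0
```

```bash
python3 st.py
```

```text
15.3833 [ 0.5296 -0.1352  0.1087] [-1.7997e+02 -7.0000e-02  1.2185e+02] F [-5.29  5.58  5.78] M [ 0.692  0.751 -0.201] 0.0136 30.001011807471514 dial 111.55 1.947
```

>>> {"op": "play_rows", "data": {"steps": [[[0,0,0,-0.2,-1],[0,0,0,-0.2,-1]]]}}

```text
t: 15.55
ee_pos: [0.5296, -0.1352, 0.1087]
eef_rot: [-180.0, -0.1, 122.3]
force: [-5.2, 3.8, 5.2]
grip_width: 0.0137
gripper_force: 30.0
```

```bash
python3 st.py
```

```text
15.55 [ 0.5296 -0.1352  0.1087] [-1.7997e+02 -7.0000e-02  1.2225e+02] F [-5.22  3.84  5.25] M [ 0.682  0.816 -0.246] 0.0137 30.00112029723823 dial 111.95 1.954
```

>>> {"op": "play_rows", "data": {"steps": [[[0,0,0,0,-1],[0,0,0,0,-1],[0,0,0,0,-1]]]}}

```text
t: 15.8
ee_pos: [0.5296, -0.1352, 0.1087]
eef_rot: [-180.0, -0.1, 122.2]
force: [-4.4, 5.2, 4.4]
grip_width: 0.0134
gripper_force: 30.0
```

```bash
python3 st.py
```

```text
15.8 [ 0.5296 -0.1352  0.1087] [-1.7997e+02 -8.0000e-02  1.2224e+02] F [-4.38  5.21  4.42] M [ 0.698  0.756 -0.205] 0.0134 30.000975877046585 dial 111.94 1.954
```

>>> {"op": "play_rows", "data": {"steps": [[[0,0,0,0,-1],[0,0,0,0,-1],[0,0,0,0,-1]]]}}

```text
t: 16.05
ee_pos: [0.5296, -0.1352, 0.1087]
eef_rot: [-180.0, -0.1, 122.2]
force: [-5.6, 5.8, 6.9]
grip_width: 0.0137
gripper_force: 30.0
```

```bash
python3 st.py
```

```text
16.05 [ 0.5296 -0.1352  0.1087] [-1.7997e+02 -7.0000e-02  1.2224e+02] F [-5.64  5.81  6.94] M [ 0.625  0.752 -0.143] 0.0137 30.00100485049188 dial 111.94 1.954
```

>>> {"op": "play_rows", "data": {"steps": [[[0,0,0,-0.2,-1],[0,0,0,-0.2,-1]]]}}

```text
t: 16.22
ee_pos: [0.5296, -0.1352, 0.1087]
eef_rot: [-180.0, -0.1, 122.6]
force: [-4.3, 4.6, 5.6]
grip_width: 0.0138
gripper_force: 30.0
```

```bash
python3 st.py
```

```text
16.2167 [ 0.5296 -0.1352  0.1087] [-1.7998e+02 -7.0000e-02  1.2265e+02] F [-4.31  4.58  5.64] M [ 0.703  0.793 -0.196] 0.0138 30.00111037865281 dial 112.35 1.961
```

>>> {"op": "play_rows", "data": {"steps": [[[0,0,0,0,-1],[0,0,0,0,-1],[0,0,0,0,-1]]]}}

```text
t: 16.47
ee_pos: [0.5296, -0.1352, 0.1087]
eef_rot: [-180.0, -0.1, 122.6]
force: [-5.0, 4.9, 5.6]
grip_width: 0.0138
gripper_force: 30.0
```

```bash
python3 st.py
```

```text
16.4667 [ 0.5296 -0.1352  0.1087] [-1.7998e+02 -7.0000e-02  1.2264e+02] F [-5.03  4.93  5.63] M [ 0.678  0.759 -0.216] 0.0138 30.001056343317032 dial 112.34 1.961
```

>>> {"op": "play_rows", "data": {"steps": [[[0,0,0,0,-1],[0,0,0,0,-1],[0,0,0,0,-1]]]}}

```text
t: 16.72
ee_pos: [0.5296, -0.1352, 0.1087]
eef_rot: [-180.0, -0.1, 122.6]
force: [-4.0, 4.6, 5.8]
grip_width: 0.0139
gripper_force: 30.0
```

```bash
python3 st.py
```

```text
16.7167 [ 0.5296 -0.1352  0.1087] [-1.7998e+02 -7.0000e-02  1.2264e+02] F [-3.95  4.6   5.77] M [ 0.614  0.838 -0.2  ] 0.0139 30.001001246273518 dial 112.34 1.961
```

>>> {"op": "play_rows", "data": {"steps": [[[0,0,0,-0.15,-1],[0,0,0,-0.15,-1]]]}}

```text
t: 16.88
ee_pos: [0.5297, -0.1352, 0.1087]
eef_rot: [-180.0, -0.1, 122.9]
force: [-4.8, 5.0, 4.7]
grip_width: 0.014
gripper_force: 30.0
```

```bash
python3 st.py
```

```text
16.8833 [ 0.5297 -0.1352  0.1087] [-1.7998e+02 -7.0000e-02  1.2295e+02] F [-4.78  4.95  4.75] M [ 0.676  0.787 -0.231] 0.014 30.001112837344408 dial 112.65 1.966
```

>>> {"op": "play_rows", "data": {"steps": [[[0,0,0,0,-1]]]}}

```text
t: 16.97
ee_pos: [0.5296, -0.1352, 0.1087]
eef_rot: [-180.0, -0.1, 122.9]
force: [-5.2, 4.8, 5.4]
grip_width: 0.0137
gripper_force: 30.0
```

```bash
python3 st.py
```

```text
16.9667 [ 0.5296 -0.1352  0.1087] [-1.7998e+02 -7.0000e-02  1.2295e+02] F [-5.23  4.79  5.35] M [ 0.643  0.732 -0.254] 0.0137 30.00105910934508 dial 112.65 1.966
```

>>> {"op": "play_rows", "data": {"steps": [[[0,0,0,0,-1]]]}}

```text
t: 17.05
ee_pos: [0.5296, -0.1352, 0.1087]
eef_rot: [-180.0, -0.1, 122.9]
force: [-5.0, 4.8, 5.7]
grip_width: 0.0135
gripper_force: 30.0
```

```bash
python3 st.py
```

```text
17.05 [ 0.5296 -0.1352  0.1087] [-1.7998e+02 -8.0000e-02  1.2294e+02] F [-4.98  4.83  5.67] M [ 0.65   0.8   -0.219] 0.0135 30.000997222959995 dial 112.64 1.966
```

>>> {"op": "play_rows", "data": {"steps": [[[0,0,0,0,-1]]]}}

```text
t: 17.13
ee_pos: [0.5296, -0.1352, 0.1087]
eef_rot: [-180.0, -0.1, 122.9]
force: [-5.2, 4.3, 6.3]
grip_width: 0.0138
gripper_force: 30.0
```

```bash
python3 st.py
```

```text
17.1333 [ 0.5296 -0.1352  0.1087] [-1.7998e+02 -7.0000e-02  1.2294e+02] F [-5.21  4.3   6.31] M [ 0.641  0.801 -0.262] 0.0138 30.001030443236232 dial 112.64 1.966
```

>>> {"op": "play_rows", "data": {"steps": [[[0,0,0,0,-1]]]}}

```text
t: 17.22
ee_pos: [0.5296, -0.1352, 0.1087]
eef_rot: [-180.0, -0.1, 122.9]
force: [-4.5, 5.0, 6.4]
grip_width: 0.0136
gripper_force: 30.0
```

```bash
python3 st.py
```

```text
17.2167 [ 0.5296 -0.1352  0.1087] [-1.7998e+02 -7.0000e-02  1.2294e+02] F [-4.51  4.96  6.36] M [ 0.607  0.83  -0.3  ] 0.0136 30.000957548618317 dial 112.64 1.966
```

>>> {"op": "play_rows", "data": {"steps": [[[0,0,0,0,-0.3],[0,0,0,0,0.3],[0,0,0,0,0.3],[0,0,0,0,0.3],[0,0,-10,0,0.3]]]}}

```text
t: 17.63
ee_pos: [0.5289, -0.1353, 0.1172]
eef_rot: [-179.9, -0.2, 122.9]
force: [0.0, 0.2, -0.3]
grip_width: 0.0449
gripper_force: 0.0
```

>>> {"op": "play_rows", "data": {"steps": [[[0,0,-20,0,0.3],[0,0,-20,0,0.3],[0,0,-10,0,0.3],[0,0,0,0,0.3]]]}}

```text
t: 17.97
ee_pos: [0.5319, -0.1365, 0.172]
eef_rot: [179.8, 0.3, 122.9]
force: [0.3, 0.1, -0.0]
grip_width: 0.0575
gripper_force: 0.0
```

```bash
python3 st.py
python3 - <<'E'
from h import *
r=plan([.5492,.0056,.16],100.3,5,0.3); print([[float(x) for x in q] for q in r])
E
```

```text
17.9667 [ 0.5319 -0.1365  0.172 ] [179.83   0.3  122.89] F [ 0.3   0.09 -0.02] M [-0.024  0.029 -0.02 ] 0.0575 0.0 dial 112.59 1.965
[[22.0, 18.3, 2.4, 4.52, 0.3], [23.4, 16.5, 2.4, 4.52, 0.3], [24.6, 14.7, 2.4, 4.52, 0.3], [25.7, 12.7, 2.4, 4.52, 0.3], [26.6, 10.6, 2.4, 4.52, 0.3]]
```

>>> {"op": "play_rows", "data": {"steps": [[[22,18.3,2.4,4.5,0.3],[23.4,16.5,2.4,4.5,0.3],[24.6,14.7,2.4,4.5,0.3],[25.7,12.7,2.4,4.5,0.3],[26.6,10.6,2.4,4.5,0.3]]]}}

```text
t: 18.38
ee_pos: [0.5467, 0.0078, 0.1557]
eef_rot: [-179.9, -0.0, 100.1]
force: [0.1, 0.2, 0.8]
grip_width: 0.0574
gripper_force: 0.0
```

>>> {"op": "play_rows", "data": {"steps": [[[0,0,0,0,0.3],[0,0,0,0,0.3],[0,0,0,0,0.3]]]}}

```text
t: 18.63
ee_pos: [0.5469, 0.0063, 0.1561]
eef_rot: [-179.9, 0.0, 100.5]
force: [0.6, -0.0, -0.0]
grip_width: 0.057
gripper_force: 0.0
```

```bash
python3 st.py
python3 - <<'E'
from h import *
r=plan([.5492,.0056,.104],100.3,4,0.3); print([[float(x) for x in q] for q in r])
im=shot('scene')
cv2.imwrite('pics/crop5.png',cv2.resize(im['color'][90:210,150:310,::-1],(800,600),interpolation=cv2.INTER_CUBIC))
E
```

```text
18.6333 [0.5469 0.0063 0.1561] [-1.7995e+02  1.0000e-02  1.0049e+02] F [ 0.57 -0.02 -0.05] M [-0.039  0.06  -0.039] 0.057 0.0 dial 90.19 1.574
[[-0.3, 0.5, 13.0, 0.05, 0.3], [-0.3, 0.5, 13.0, 0.05, 0.3], [-0.3, 0.5, 13.0, 0.05, 0.3], [-0.3, 0.5, 13.0, 0.05, 0.3]]
```

View pics/crop5.png

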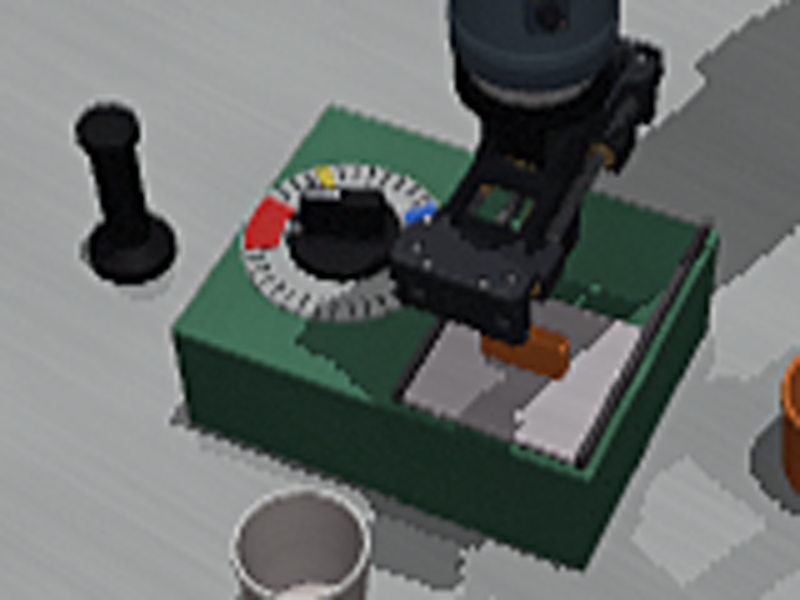

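>>> {"op": "play_rows", "data": {"steps": [[[-0.3,0.5,13,0,0.3],[-0.3,0.5,13,0,0.3],[-0.3,0.5,13,0,0.3],[-0.3,0.5,13,0,0.3],[0,0,0,0,0]]]}}

```text
t: 19.1
ee_pos: [0.5476, 0.0046, 0.1022]
eef_rot: [-179.8, -0.1, 100.3]
force: [0.0, 0.5, 0.1]
grip_width: 0.0526
gripper_force: 0.0
```

>>> {"op": "play_rows", "data": {"steps": [[[0,0,0,0,-0.5],[0,0,0,0,-1],[0,0,0,0,-1],[0,0,0,0,-1],[0,0,0,0,-1]]]}}

```text
t: 19.52
ee_pos: [0.5499, 0.0056, 0.1055]
eef_rot: [179.9, 0.0, 100.4]
force: [0.9, -0.7, -0.8]
grip_width: 0.0194
gripper_force: 0.0
```

>>> {"op": "play_rows", "data": {"steps": [[[0,0,0,0,-1],[0,0,0,0,-1],[0,0,0,0,-1]]]}}

```text
t: 19.77
ee_pos: [0.5495, 0.0057, 0.1052]
eef_rot: [180.0, 0.0, 100.4]
force: [-2.5, -0.5, 3.3]
grip_width: 0.0116
gripper_force: 30.0
```

```bash
python3 st.py
```

```text
19.7667 [0.5495 0.0057 0.1052] [1.7999e+02 2.0000e-02 1.0040e+02] F [-2.48 -0.55  3.33] M [-0.095  0.368  0.01 ] 0.0116 30.00002154149115 dial 90.1 1.572
```

Gripped (11.6 mm, the 12 mm bar). Test pull first.

>>> {"op": "play_rows", "data": {"steps": [[[0,-4,0,0,-1],[0,-5,0,0,-1],[0,-5,0,0,-1],[0,0,0,0,-1]]]}}

```text
t: 20.1
ee_pos: [0.5352, 0.0031, 0.1052]
eef_rot: [180.0, 0.0, 100.4]
force: [0.1, 0.7, 5.0]
grip_width: 0.0118
gripper_force: 30.0
```

Moves freely; unlocked.

>>> {"op": "play_rows", "data": {"steps": [[[0,-7,0,0,-1],[0,-7,0,0,-1],[0,-7,0,0,-1],[0,-7,0,0,-1],[0,-7,0,0,-1]]]}}

```text
t: 20.52
ee_pos: [0.5009, -0.0032, 0.1052]
eef_rot: [179.9, 0.0, 100.4]
force: [2.7, 1.5, 4.7]
grip_width: 0.0119
gripper_force: 30.0
```

>>> {"op": "play_rows", "data": {"steps": [[[0,-7,0,0,-1],[0,-7,0,0,-1],[0,-7,0,0,-1],[0,-5,0,0,-1],[0,-4,0,0,-1]]]}}

```text
t: 20.93
ee_pos: [0.4712, -0.0087, 0.1051]
eef_rot: [179.9, 0.0, 100.4]
force: [2.8, 1.6, 4.9]
grip_width: 0.0118
gripper_force: 30.0
```

>>> {"op": "play_rows", "data": {"steps": [[[0,-2,0,0,-1],[0,-2,0,0,-1],[0,-1,0,0,-1],[0,0,0,0,-1]]]}}

```text
t: 21.27
ee_pos: [0.4664, -0.0096, 0.1051]
eef_rot: [180.0, 0.0, 100.4]
force: [2.1, 0.7, 6.4]
grip_width: 0.0116
gripper_force: 30.0
```

```bash
python3 st.py
```

```text
21.2667 [ 0.4664 -0.0096  0.1051] [1.7997e+02 2.0000e-02 1.0037e+02] F [2.09 0.67 6.43] M [ 0.071 -0.165  0.073] 0.0116 30.000426820479333 dial 90.07 1.572
```

>>> {"op": "play_rows", "data": {"steps": [[[0,-1,0,0,-1],[0,0,0,0,-1],[0,0,0,0,-0.3],[0,0,0,0,0.3],[0,0,0,0,0.3]]]}}

```text
t: 21.68
ee_pos: [0.4643, -0.0094, 0.1038]
eef_rot: [-179.8, -0.1, 100.4]
force: [-0.7, 0.1, 0.6]
grip_width: 0.0295
gripper_force: 0.0
```

>>> {"op": "play_rows", "data": {"steps": [[[0,0,0,0,0.3],[0,0,0,0,0.3],[0,0,-15,0,0.3],[0,0,-30,0,0.3],[0,0,-40,0,0.3]]]}}

```text
t: 22.1
ee_pos: [0.4632, -0.009, 0.1877]
eef_rot: [-179.6, -0.2, 100.4]
force: [1.9, -0.1, 0.1]
grip_width: 0.0569
gripper_force: 0.0
```

>>> {"op": "play_rows", "data": {"steps": [[[0,0,-40,0,0.3],[0,0,-20,0,0.3],[0,0,0,0,0.3],[0,0,0,0,0.3],[0,0,0,0,0.3]]]}}

```text
t: 22.52
ee_pos: [0.465, -0.0093, 0.2483]
eef_rot: [-179.9, -0.1, 100.4]
force: [0.4, 0.2, -0.3]
grip_width: 0.0576
gripper_force: 0.0
```

```bash
python3 st.py
python3 - <<'E'
from h import *
im=shot('scene')
cv2.imwrite('pics/crop6.png',cv2.resize(im['color'][90:240,140:340,::-1],(800,600),interpolation=cv2.INTER_CUBIC))
E
```

```text
22.5167 [ 0.465  -0.0093  0.2483] [-1.7988e+02 -5.0000e-02  1.0038e+02] F [ 0.41  0.18 -0.29] M [-0.008  0.062  0.006] 0.0576 0.0 dial 90.08 1.572
```

View pics/crop6.png

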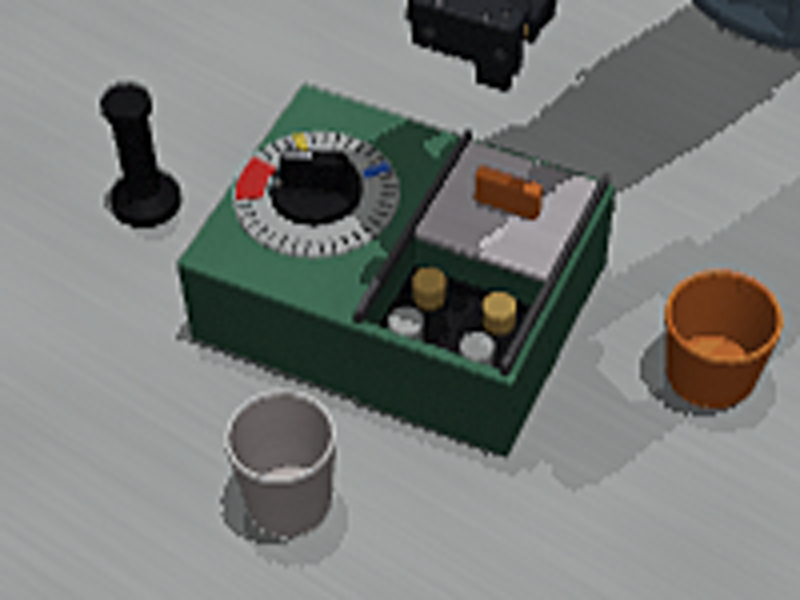

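The picture shows the hatch fully open with the coins visible at about (450,310). The dial stands in the red band, the cup, basket and pusher are where they were, and the gripper is clear.

```bash
python3 -c "
from h import *
print(order.close_job())"
```

```text
the job is handed in; nothing more can be done
None
```

I handed the job in at about 22.5 s of the 72 s allowed, but it returned no verdict: the dial went yellow, blue, then snug in the red band (about 7–10 N estimated from wrist torque), the hatch opened about 84.5 mm, and the last picture shows the cup, basket and pusher undisturbed and the gripper clear.

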